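# Hang the lift-off door of the drying cabinet

### The arm

A 6-joint arm with a two-finger parallel gripper is mounted at the origin on the work surface. World frame = base frame: x ahead of the robot, y to its left, z up, the work surface at z = 0. Lengths are in m, angles in rad, forces in N, time in s.
With the tool pointing down it reaches from about 0.25 to 0.725 m from the base axis. Payload 4 kg.
Tool frame: the origin (TCP) lies on the centre line of the jaws, within the pads' length; the fingertips stand 14 mm ahead of it and the grasp point (between the pads) lies 5 mm behind it; z points along the fingers, x is the direction in which the jaws open and shut, and the axes are right-handed (so a half turn about z gives the same grasp; the last joint's range is limited). The gripper opens to 85 mm and grips with 20 to 120 N. Pads are 22 mm wide; open, the fingers measure 114 mm over their backs; the gripper's body (76 mm by 85 mm) begins 54 mm behind the grasp point. The pads swing forward as they close: fully open they stand 13 mm farther back than shut.
Start: joints at [1.206, 0.241, 0.005, 1.335, 0, 1.571], TCP at [0.178, 0.467, 0.245] pointing down, gripper open.
Joint ranges: [-2.72, 2.72], [-1.05, 1.87], [-1.09, 1.28], [-1.99, 2.15], [-1.42, 1.44], [-3.14, 3.14]. Speed limits (rad/s): [2.79, 2.79, 3.14, 3.14, 3.14, 3.14].

### API

Orientations are given as a unit quaternion [x, y, z, w].
In Python, from plant import * gives the robot as it stands.
- The arm moves only by the shell command python3 -m jog 'ROWS' [OPENING] [FORCE]. ROWS is JSON, a list that holds one entry, the list of rows, each a list of 4 numbers: the shift along the tool's x, y, z in m, then the turn about the tool's z in degrees. In form: [[[x, y, z, turn], ...]]. A call has exactly 10 rows; each row is the pose to reach, as a shift and turn from the pose measured when the call began, along the tool's axes at that moment; what a row does not reach only later rows make up. A row lasts 1/12 s, in which the tool goes at most 41.7 mm and 7.16 degrees, less where a joint would pass 70% of its speed; a pose out of reach is approached as far as the arm can. A call with a gripper value outside its range is refused whole. OPENING is the gripper command: -1 is shut, 1 is fully open, values between are in proportion, set as the call begins (- or left out, the last holds). The fingers move at their own pace and stop on an object; FORCE is the grip in N (left out, the last holds). Time passes only in rows, so rows that repeat a pose let the fingers close, or fill a call up. It gives the time, the measured TCP pose, the force and the opening at its end, in the units of the state.
- state(): the state, without advancing time (a new reading comes with each control period).
- read_camera(name): name is "scene" or "side" or "wrist"; returns a dict with "pixels" (384x512x3 uint8, red, green, blue), "fx", "fy", "cx", "cy" (pixels), "rvec" (rotation vector, rad) and "tvec" (3), from world to camera coordinates, as OpenCV has them. Camera axes: x right, y down, z forward; pixel columns grow to the right and rows downward; lengths in m; the calibration is good to about 2 mm. A picture is of the moment at which its call begins. There is no depth.
- hand_in(): hands the job in, once; it reports no verdict.
Trained networks look in a picture, given as the dict that the camera call returned (one of the last four; its "shot" number tells which), for a name from the list of things; names that differ only in an ending like _2 or _b are one class to them, and where a whole thing is asked for, a point or a joint stands for the part that bears it (a point fixed in the world has none). Each returns a list of dicts, best first, with "conf" (0 to 1); they miss things now and then, are a little off and sometimes report something else, mostly with a low value. They report only what shows in the picture. A call takes as long as a camera call. They do not tell look-alikes from the thing itself.
- spot_in(picture, name): "rect" ([left, top, width, height] in pixels, round what is visible of it).
The state is a dict: "clock": time; "joint_pos": joint angles; "qvel": joint speeds; "joint_efforts": joint torques, N m; "tcp_pos": TCP position; "ee_rot": TCP orientation; "wrist_force": force on the tool from outside, world axes, zero at the start; "moment": the same for the moment, N m; "finger_gap": finger opening in m.
Only numpy, scipy, OpenCV 4.12 (cv2) and the standard library are available. Lean on these libraries where they do the work, as an engineer would, in place of code of your own. Each camera call takes 0.05 s, during which the arm holds its last target. There are 200 camera calls.

### The job

Take the blue door out of its stand by the orange tab and hang it on the drying cabinet: with the door standing open, straight out from the cabinet's front, lower both hinge knuckles gently over the two pins until it sits fully home, then let go and swing it shut against the black seal. The hinge bracket is adjustable sideways, so feel for the pins; never lean, knock or drop the door on the cabinet with more than about 20 N, and leave everything else standing where it is.

Things in the scene. Friction and masses are not known exactly. Their poses are not given: they have to be found in the camera images.
- tab (a point): Centre of the orange grip tab on top of the loose blue door (0.35 kg), tab 44 long, 14 thick, 30 high. Door axes: x along its width to the hinge side, y through its thickness, z up. Panel below: x -75 to +75 mm from here, 8 thick, upper edge 15 mm and lower edge 165 mm below here. Balance point: under the tab, up to 20 mm to the hinge side.
- knuckle_low (a point): Centre of the lower mouth of the door's lower hinge knuckle: steel block 22 x 22 mm, 20 high, upright through hole of 10 mm in its middle. It lies 90 mm from the tab centre along the door's x and 145 mm below it. Same axes as the tab.
- knuckle_high (a point): The same for the upper knuckle: 90 mm along the door's x and 55 mm below the tab centre, straight above the lower one. Same axes as the tab.
- door: The same door; origin at the centre of the panel's underside, 165 mm below the tab centre. Same axes.
- cabinet: White drying cabinet, fixed, 200 deep (x) x 270 wide (y) x 190 high; origin at the centre of its underside; front face looks to its own -x, z up. Door open: the door's x along the cabinet's +x (panel straight out in front). Door shut: the door's x along the cabinet's -y, panel over the opening. The hung door turns freely: no spring, catch or latch.
- slot_end (a point): Where the foot of the lower brass pin would be if the bracket stood at the inner end of its slots; cabinet axes, 20 mm before the face, 50 mm up. The rigid bracket with both pins is clamped anywhere from 2 to 26 mm towards cabinet -y of this: NOT measured, find it by feel or eye. Pins: 8 mm thick, 20 tall, nearly flat tips; seated, the knuckles' lower mouths rest at the pin feet.
- slot_end_top (a point): The same for the tip of the upper pin, 110 mm above slot_end (lower pin tip: 20 mm above slot_end, upper pin foot: 90 mm above it). Each pin stands on an arm 18 mm wide, 8 thick, that comes out from the face. Beyond the bracket towards cabinet -y the space before the face is free; on its other side the seal begins 18 mm from slot_end towards +y.
- seal (a point): Centre of the front plane of the black sealing frame, cabinet axes; the frame spans 105 mm (y) x 127 mm (z) and stands 15.5 mm out from the face. The shut panel rests on it, its middle plane about 4.5 mm in front of here.
- stand: Grey stand, fixed, base 190 (x) x 90 x 10 mm; origin at the centre of its underside. Two rails 120 long (x), tops 40 mm over the table, with an 11 mm slot between them along x. The door stands upright in the slot, its lower edge 10 mm over the table, its x axis along the stand's x.
- reagent_bottle: Bystander, leave alone: white plastic bottle, 64 mm across, 160 tall. Origin at the centre of its underside.
- amber_bottle: Bystander, leave alone: small amber bottle, 40 mm across, 75 tall. Origin at the centre of its underside.
- tube_rack: Bystander, leave alone: red rack 70 x 150 mm with ten blue-capped tubes, 85 tall in all. Origin at the centre of its underside.
- slide_tray: Bystander, leave alone: aluminium tray 80 x 120 x 22 mm. Origin at the centre of its underside.
- beaker: Bystander, leave alone: white cup, 70 mm across, 90 tall. Origin at the centre of its underside.
- jar: Bystander, leave alone: glass jar with red lid, 60 mm across, 80 tall. Origin at the centre of its underside.
- marker_block: Bystander, leave alone: orange block 45 x 60 x 30 mm. Origin at the centre of its underside.
Not all that is in view belongs to the job. Leave any green or red look-alike of the door alone.

How it is judged:
By the outcome, as a careful person would: the job done as asked, in the order asked, and still so for the second after the job is handed in, with the robot touching nothing.
It also fails if it takes over 67 s, if anything falls off the work surface, if the arm or the gripper's body presses on something with over 40 N, if the wrist force passes 120 N, or if a joint passes its speed limit or range.

## Working session

There is one attempt and no reset: what is moved stays moved. The work goes in short steps, Python scripts to look and compute and a shell command to move; the robot and the scene stay as the last step left them, time stands still between calls to the robot, and variables do not carry over. Pictures are saved under pics/ and viewed, about 8 in all and at most 12, crops included, and the job is handed in when it is done.

```bash
ls; mkdir -p pics
python3 - <<'E'
from plant import *
import cv2,numpy as np
s=state();print(s)
for n in ["scene","side"]:
    p=read_camera(n);cv2.imwrite(f"pics/{n}0.png",p["pixels"][:,:,::-1])
    print(n,p["fx"],p["fy"],p["cx"],p["cy"],p["rvec"],p["tvec"],p["shot"])
    for o in ["tab","door","knuckle_low","knuckle_high","cabinet","stand","seal"]:
        print(o,[(r["rect"],round(r["conf"],2)) for r in spot_in(p,o)][:4])
a=cv2.imread("pics/scene0.png");b=cv2.imread("pics/side0.png")
E
```

```text
pics
{'clock': 0.0, 'joint_pos': array([ 1.20599626e+00,  2.41401944e-01,  3.71495218e-03,  1.33520535e+00,
       -4.94268131e-05,  1.57080226e+00]), 'qvel': array([-0.00072487, -0.00054173, -0.00055353,  0.00178501, -0.00027293,
        0.00153099]), 'joint_efforts': array([-3.36360754e-04, -3.72321510e+01,  2.52406597e+01,  1.68546801e-02,
        1.21411090e-04,  1.85549692e-05]), 'tcp_pos': array([0.17817712, 0.46652288, 0.24441491]), 'ee_rot': array([ 8.23640254e-01,  5.67111659e-01, -8.49161403e-04,  6.14696653e-04]), 'wrist_force': array([-0.24354778,  0.2087152 , -0.40978544]), 'moment': array([-0.00301959, -0.03618314, -0.01982668]), 'finger_gap': 0.08586228740526473}
scene 357.3711965685631 357.3711965685631 261.8167654931174 192.219591330276 [ 2.11133675  0.90303909 -0.39776924] [-0.41868643 -0.1206769   1.68428664] 1
tab [([277.2, 221.8, 57.7, 40.4], 0.93), ([338.6, 140.2, 32.0, 40.9], 0.7), ([281.7, 149.9, 9.5, 49.5], 0.55)]
door [([340.1, 140.2, 35.0, 41.7], 0.82), ([278.0, 221.0, 56.6, 38.7], 0.61), ([284.0, 152.5, 13.0, 47.7], 0.58), ([143.0, 199.6, 94.0, 117.5], 0.2
[... 609 characters left out ...]
393  0.09770534 1.46789764] 2
tab [([159.1, 166.1, 54.6, 56.4], 0.95), ([246.7, 217.6, 37.5, 76.4], 0.63), ([154.3, 317.3, 80.5, 61.1], 0.62)]
door [([246.3, 220.0, 33.7, 73.8], 0.73), ([156.3, 316.3, 77.8, 66.0], 0.68), ([156.6, 165.9, 54.6, 59.9], 0.64)]
knuckle_low [([246.7, 217.5, 35.5, 72.2], 0.85), ([154.5, 169.8, 58.6, 52.0], 0.78), ([155.8, 317.2, 81.5, 60.6], 0.58)]
knuckle_high [([249.6, 222.8, 31.7, 68.0], 0.84), ([160.1, 316.4, 80.4, 61.1], 0.84), ([159.3, 165.8, 55.1, 56.4], 0.81)]
cabinet [([218.6, 106.7, 88.3, 84.0], 0.7)]
stand [([240.4, 254.4, 56.6, 47.8], 0.73), ([218.2, 106.0, 88.9, 85.0], 0.36)]
seal [([217.3, 106.3, 90.5, 85.1], 0.96), ([308.8, 207.6, 27.7, 31.1], 0.15)]
```

Run:
```python
import cv2,numpy as np
a=cv2.imread("pics/scene0.png")[100:340,120:400];b=cv2.imread("pics/side0.png")[90:390,130:360]
a=cv2.resize(a,(560,480),interpolation=cv2.INTER_CUBIC)
cv2.imwrite("pics/a.png",cv2.resize(a,None,fx=1.25,fy=1.25))
cv2.imwrite("pics/b.png",cv2.resize(b,(460,600),interpolation=cv2.INTER_CUBIC))
```

```text
(no output)
```

View pics/a.png

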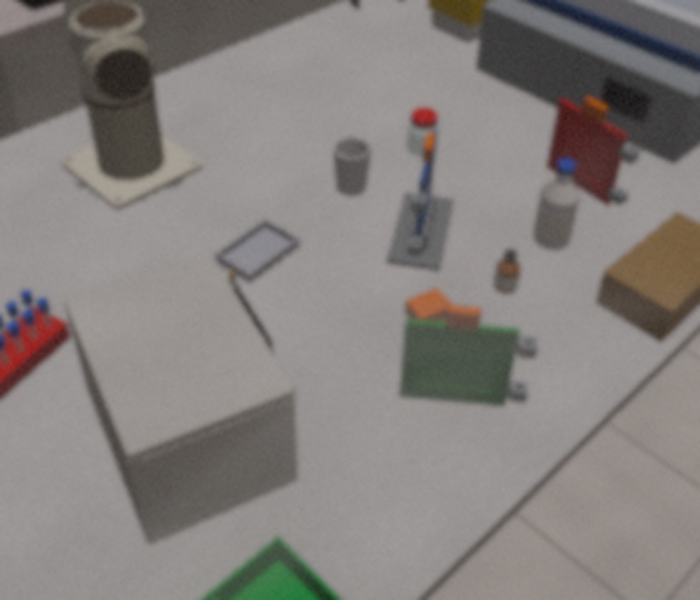

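View pics/b.png

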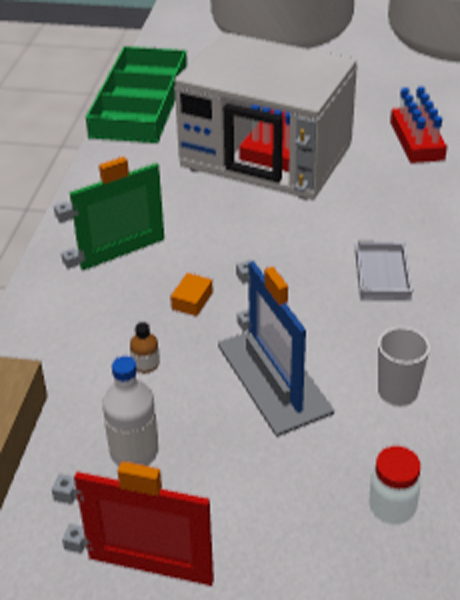

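The blue door stands in the grey stand at side-crop (276,285), i.e. side pixel (268,232), scene pixel about (290,172). The green (side 188,197) and red (side 198,350) doors are look-alikes and stand free, so blue is the one. The enlarged crops below will confirm this and give me model points to pick.

Run:
```python
import cv2,numpy as np
a=cv2.imread("pics/scene0.png");b=cv2.imread("pics/side0.png")
def z(im,x,y,w,h,s):
    c=cv2.resize(im[y:y+h,x:x+w],None,fx=s,fy=s,interpolation=cv2.INTER_CUBIC)
    for i in range(0,w,10): cv2.putText(c,str(x+i),(i*s,8),0,.3,(0,0,255),1);cv2.line(c,(i*s,10),(i*s,14),(0,0,255),1)
    for i in range(0,h,10): cv2.putText(c,str(y+i),(0,i*s+4),0,.3,(0,0,255),1)
    return c
l=z(b,235,210,66,98,6); r=z(a,270,148,40,62,6)
o=np.zeros((588,396+240,3),np.uint8);o[:,:396]=l;o[:372,396:]=r
cv2.imwrite("pics/door.png",o)
l=z(b,215,100,100,92,6); cv2.imwrite("pics/cab.png",l)
```

```text
(no output)
```

View pics/door.png

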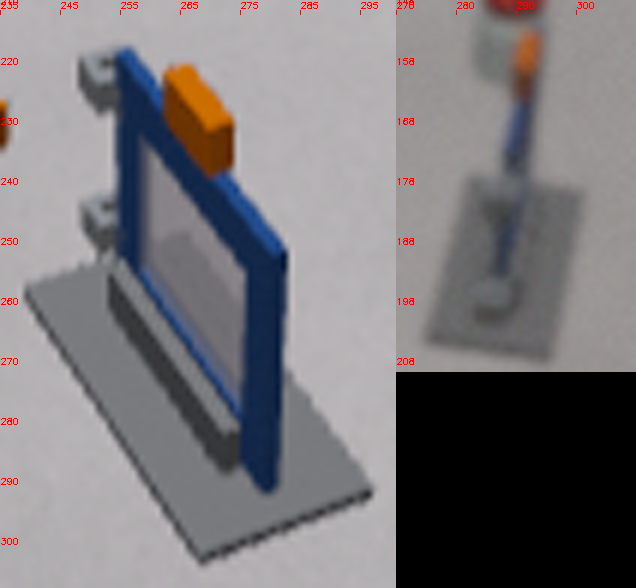

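View pics/cab.png

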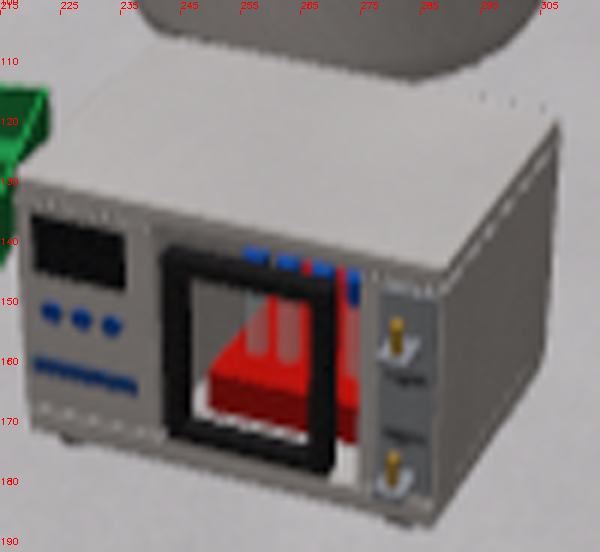

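Confirmed in the enlarged crop: the blue panel stands in the grey stand's slot, with its steel knuckles at side pixels (252,224) and (252,248), which makes it the job door. The cabinet front shows brass pins at about (281.5,156) and (280.4,178), with the seal frame to their left. Next I fit both poses.

```bash
cat > h.py <<'E'
from plant import *
import cv2,numpy as np
from scipy.optimize import least_squares
from scipy.spatial.transform import Rotation as R
def proj(c,P):
    return cv2.projectPoints(np.asarray(P,float).reshape(-1,3),np.array(c["rvec"]),np.array(c["tvec"]),np.array([[c["fx"],0,c["cx"]],[0,c["fy"],c["cy"]],[0,0,1.]]),None)[0].reshape(-1,2)
def place(x,y,th,P):
    c,s=np.cos(th),np.sin(th);P=np.asarray(P,float)
    return np.c_[x+c*P[:,0]-s*P[:,1],y+s*P[:,0]+c*P[:,1],P[:,2]]
def tool(v):  # world vector -> tool axes
    return R.from_quat(state()["ee_rot"]).inv().apply(v)
E
python3 - <<'E'
from h import *
S=read_camera("side");C=read_camera("scene")
# cabinet: x,y,th, yslot, sealz, off, zb
pix=np.array([[218.3,130],[288.3,145],[308,120.3],[240.8,106.7],[287.5,187.8],[220.5,171.7],[242.2,141.7],[270.5,147.2],[270.5,178.8],[242.5,173],[281.7,153.3],[281.3,158.7],[280.5,175.3],[280.3,181.2]])
def cab(p):
    x,y,th,ys,sz,off,zb=p
    return place(x,y,th,[[-.1,.135,.19],[-.1,-.135,.19],[.1,-.135,.19],[.1,.135,.19],[-.1,-.135,zb],[-.1,.135,zb]]+[[-.1155,ys+.018+a,sz+b] for a,b in[(.105,.0635),(0,.0635),(0,-.0635),(.105,-.0635)]]+[[-.12,ys-off,z] for z in(.16,.14,.07,.05)])
best=min((least_squares(lambda p:(proj(S,cab(p))-pix).ravel(),[.5,-.4,t,-.09,.105,.014,.005],loss='soft_l1') for t in np.arange(0,6.3,.8)),key=lambda r:r.cost)
p=best.x;print("cab",p.round(4),np.degrees(p[2]),best.cost);print((proj(S,cab(p))-pix).round(1).tolist())
print("pin foot",place(*p[:3],[[-.12,p[3]-p[5],.05]]))
ps=np.array([[268.2,230.3],[251.7,223.7],[251.7,247.5]]);pc=np.array([[291.8,158.8],[286.8,180.5],[286,197.7]])
D=[[0,0,.175],[.09,0,.13],[.09,0,.04]]
f=lambda p:np.r_[(proj(S,place(*p[:3],D))-ps).ravel(),(proj(C,place(*p[:3],D))-pc).ravel()*.7]
d=min((least_squares(f,[.5,.1,t],loss='soft_l1') for t in np.arange(0,6.3,.8)),key=lambda r:r.cost)
print("door",d.x.round(4),np.degrees(d.x[2]),d.fun.round(1))
B=[[a,b,.01] for a in(-.095,.095) for b in(-.045,.045)]
print("stand corners side",proj(S,place(*d.x,B)).round(1).tolist(),"obs (239.2,258.8),(268.8,303.7),(297,292)")
for n in["reagent_bottle","amber_bottle","tube_rack","slide_tray","beaker","jar","marker_block"]:
    r=spot_in(S,n)[:1]
    if r:
        x,y,w,h=r[0]["rect"]; uv=[x+w/2,y+h*.75]
        g=least_squares(lambda q:proj(S,[q[0],q[1],.03])[0]-uv,[.5,0]).x; print(n,r[0]["rect"],r[0]["conf"],g.round(3))
s=state();print(R.from_quat(s["ee_rot"]).as_matrix().round(3))
w=read_camera("wrist");print(w["fx"],w["cx"],w["cy"]); Rw=cv2.Rodrigues(np.array(w["rvec"]))[0];print("cam pos in tool",tool(-Rw.T@np.array(w["tvec"])-s["tcp_pos"]),"cam axis rows in tool",tool(Rw))
E
```

```text
cab [ 0.579  -0.2883  4.4513 -0.0905  0.1091  0.0218  0.0139] 255.04105335385952 5.41356934514387
[[-1.5, -0.7], [1.9, -0.4], [0.7, -1.7], [-0.1, -0.8], [0.6, 0.2], [-1.1, -0.1], [-0.2, -0.2], [0.2, 0.4], [-0.4, 0.2], [0.3, -0.4], [-0.4, 0.6], [-0.1, 0.4], [0.1, 1.1], [0.1, -0.0]]
pin foot [[ 0.50144571 -0.14340294  0.05      ]]
door [0.4979 0.2627 5.3464] 306.327387616523 [-0.2 -0.2  0.3  0.1  0.5 -0.1 -0.2 -0.1  1.1  0.2  0.6  0.3]
stand corners side [[298.9, 291.0], [270.2, 303.4], [264.8, 248.8], [238.0, 258.9]] obs (239.2,258.8),(268.8,303.7),(297,292)
reagent_bottle [180.5, 263.8, 25.9, 55.6] 0.84 [0.671 0.416]
amber_bottle [197.8, 247.9, 14.5, 26.7] 0.67 [0.672 0.281]
tube_rack [220.8, 109.1, 81.9, 81.6] 0.72 [ 0.578 -0.232]
slide_tray [310.0, 206.8, 25.1, 29.6] 0.67 [0.349 0.068]
beaker [317.1, 253.8, 26.8, 38.2] 0.9 [0.322 0.289]
jar [316.0, 307.5, 26.9, 38.4] 0.82 [0.323 0.465]
marker_block [215.1, 222.7, 22.6, 22.6] 0.87 [0.635 0.156]
[[ 0.357  0.934  0.   ]
 [ 0.934 -0.357 -0.   ]
 [-0.     0.    -1.   ]]
321.583500807864 257.83913825237954 183.21258054099448
cam pos in tool [ 0.00019428 -0.07453152 -0.12817834] cam axis rows in tool [[ 9.99999731e-01 -2.45992967e-04 -6.91219057e-04]
 [ 3.15470149e-05  9.55662517e-01 -2.94464179e-01]
 [ 7.33008261e-04  2.94464077e-01  9.55662268e-01]]
```

```bash
python3 -m jog '[[[-0.004,0.018,-0.006,-6],[-0.012,0.058,-0.014,-13],[-0.020,0.099,-0.022,-20],[-0.028,0.140,-0.030,-27],[-0.037,0.181,-0.038,-34],[-0.045,0.222,-0.046,-41],[-0.054,0.263,-0.055,-48],[-0.062,0.304,-0.055,-55],[-0.070,0.345,-0.055,-62],[-0.076,0.372,-0.055,-69]]]' 1 60; python3 -c "
from h import *
s=state();print(s['joint_pos'].round(3),s['tcp_pos'],R.from_quat(s['ee_rot']).as_matrix().round(3)[:,0])"
```

```text
clock: 2.13
tcp_pos: [0.4767, 0.2777, 0.3003]
ee_rot: [0.396, 0.918, 0.001, 0.0]
wrist_force: [-0.2, 1.9, 0.5]
finger_gap: 0.0857
[ 0.527  0.33   0.269  1.508  0.    -0.229] [0.4766758  0.27769758 0.30028199] [-0.686  0.728 -0.   ]
```

```bash
python3 -m jog '[[[-0.005,0.001,0,-7],[-0.010,0.002,0,-14],[-0.015,0.003,0,-21],[-0.02,0.004,0,-28],[-0.0254,0.005,0,-35],[-0.0254,0.005,0,-42],[-0.0254,0.005,0,-49],[-0.0254,0.005,0,-56],[-0.0254,0.005,0,-63],[-0.0254,0.005,0,-70]]]'; python3 -m jog '[[[0,0,0,-7],[0,0,0,-13],[0,0,0,-17],[0,0,0,-17],[0,0,0,-17],[0,0,0,-17],[0,0,0,-17],[0,0,0,-17],[0,0,0,-17],[0,0,0,-17]]]'
python3 - <<'E'
from h import *
s=state();x=R.from_quat(s['ee_rot']).as_matrix();print(s['joint_pos'].round(3),s['tcp_pos'],np.degrees(np.arctan2(x[1,0],x[0,0])))
w=read_camera("wrist");cv2.imwrite("pics/w1.png",w["pixels"][:,:,::-1]);np.save("w1.npy",{k:v for k,v in w.items() if k!="pixels"},allow_pickle=True)
print([(r["rect"],r["conf"]) for r in spot_in(w,"tab")][:2],proj(w,place(.4979,.2627,5.3464,[[0,0,.175],[0,0,.19],[.09,0,.04],[.09,0,.13]])))
E
```

```text
clock: 2.97
tcp_pos: [0.4978, 0.2626, 0.3002]
ee_rot: [-0.205, 0.979, 0.0, 0.0]
wrist_force: [-0.2, -0.3, 0.5]
finger_gap: 0.0853
clock: 3.8
tcp_pos: [0.4978, 0.2626, 0.3002]
ee_rot: [-0.347, 0.938, 0.0, 0.0]
wrist_force: [0.2, -0.3, 0.5]
finger_gap: 0.0855
[ 0.485  0.354  0.302  1.518  0.    -1.795] [0.49776437 0.26260453 0.30017587] -139.3596391733841
[([0.0, 205.2, 102.2, 104.7], 0.78), ([241.6, 45.7, 43.6, 201.4], 0.73)] [[258.5613132  180.21737123]
 [258.57824479 185.76195749]
 [264.46483746  70.83558588]
 [266.36173876  66.99958559]]
```

View pics/w1.png

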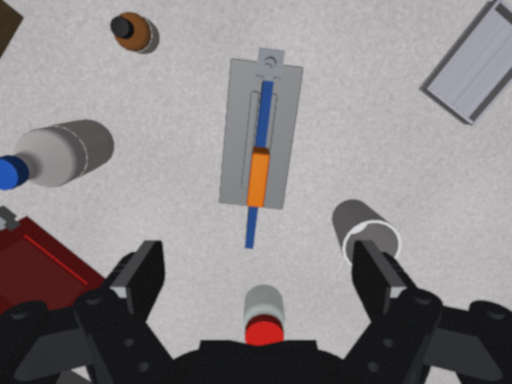

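The wrist view shows the door end-on: orange tab at (258,178), blue edge from (249,247) to (267,82), knuckle hole at (270,62). Nothing stands near the jaws. I'll refine the pose from these.

```bash
cat >> h.py <<'E'
def unproj(c,uv,z):
    Rm=cv2.Rodrigues(np.array(c["rvec"]))[0];o=-Rm.T@np.array(c["tvec"])
    d=Rm.T@np.array([(uv[0]-c["cx"])/c["fx"],(uv[1]-c["cy"])/c["fy"],1.])
    return o+d*(z-o[2])/d[2]
def yaw():
    x=R.from_quat(state()['ee_rot']).as_matrix();return np.degrees(np.arctan2(x[1,0],x[0,0]))
E
python3 - <<'E'
from h import *
w=np.load("w1.npy",allow_pickle=True).item()
im=cv2.imread("pics/w1.png");hsv=cv2.cvtColor(im,cv2.COLOR_BGR2HSV)
H,Sx,V=[hsv[...,i].astype(int) for i in range(3)]
roi=np.zeros(H.shape,bool);roi[40:260,215:305]=1
for n,m in[("blue",roi&(H>100)&(H<125)&(Sx>130)),("orange",roi&(H<22)&(Sx>150)&(V>190))]:
    ys,xs=np.nonzero(m);print(n,m.sum(),xs.min(),xs.max(),ys.min(),ys.max(),xs.mean(),ys.mean())
    if n=="orange":
        r=cv2.minAreaRect(np.c_[xs,ys].astype(np.float32));print(r);b=cv2.boxPoints(r)
        q=np.array([unproj(w,p,.19) for p in b]);print(q.round(4),q.mean(0))
    else:
        top=(ys<115);bot=ys>215
        P=[unproj(w,(xs[k].mean(),ys[k].mean()),.16) for k in(top,bot)];d=P[0]-P[1];print(P,np.degrees(np.arctan2(d[1],d[0])))
print("hole",unproj(w,(269.5,62),.14),yaw())
E
```

```text
blue 875 246 272 81 247 259.7554285714286 148.23542857142857
[array([0.53584706, 0.20978929, 0.16      ]), array([0.46911912, 0.30768742, 0.16      ])] -55.721427382687175
orange 772 248 267 154 206 257.46243523316065 179.8678756476684
((257.5487976074219, 180.06097412109375), (15.23955249786377, 51.461097717285156), 6.340191841125488)
[[0.4945 0.2806 0.19  ]
 [0.5178 0.2462 0.19  ]
 [0.5083 0.2398 0.19  ]
 [0.4844 0.2739 0.19  ]] [0.50122913 0.26012728 0.19      ]
hole [0.5516957  0.18599262 0.14      ] -139.3548121130803
```

```bash
python3 -m jog '[[[0,-0.005,0.01,3],[0,-0.010,0.03,6.3],[0,-0.010,0.055,6.3],[0,-0.010,0.08,6.3],[0,-0.010,0.1,6.3],[0,-0.010,0.115,6.3],[0,-0.010,0.124,6.3],[0,-0.010,0.128,6.3],[0,-0.010,0.128,6.3],[0,-0.010,0.128,6.3]]]'; python3 -m jog '[[[0,0,0,0],[0,0,0,0],[0,0,0,0],[0,0,0,0],[0,0,0,0],[0,0,0,0],[0,0,0,0],[0,0,0,0],[0,0,0,0],[0,0,0,0]]]' -1 80
python3 - <<'E'
from h import *
s=state();print(yaw(),s["tcp_pos"],s["wrist_force"],s["moment"])
w=read_camera("wrist");cv2.imwrite("pics/w2.png",w["pixels"][:,:,::-1])
E
```

```text
clock: 4.73
tcp_pos: [0.5049, 0.2554, 0.173]
ee_rot: [-0.295, 0.955, 0.0, 0.001]
wrist_force: [-0.8, 0.3, -0.3]
finger_gap: 0.0853
clock: 5.57
tcp_pos: [0.505, 0.2555, 0.1734]
ee_rot: [-0.295, 0.955, 0.0, 0.001]
wrist_force: [-0.2, -0.8, 3.9]
finger_gap: 0.0126
-145.65191039532542 [0.50503837 0.25545219 0.17343887] [-0.20915595 -0.76653772  3.89048608] [-0.17284065  0.25617871 -0.04637547]
```

```bash
python3 -m jog '[[[0,0,-0.003,0],[0,0,-0.01,0],[0,0,-0.02,0],[0,0,-0.035,0],[0,0,-0.05,0],[0,0,-0.065,0],[0,0,-0.08,0],[0,0,-0.093,0],[0,0,-0.1,0],[0,0,-0.1,0]]]';  python3 - <<'E'
from h import *
s=state();print(yaw(),s["tcp_pos"],s["wrist_force"],s["moment"])
w=read_camera("wrist");cv2.imwrite("pics/w3.png",w["pixels"][:,:,::-1]);np.save("w3.npy",{k:v for k,v in w.items() if k!="pixels"},allow_pickle=True)
E
```

```text
clock: 6.45
tcp_pos: [0.5056, 0.2557, 0.2756]
ee_rot: [-0.295, 0.955, 0.001, 0.003]
wrist_force: [0.5, 0.3, -4.0]
finger_gap: 0.0127
-145.6505945766484 [0.50561439 0.25571763 0.27558075] [ 0.52333002  0.26902773 -4.03890886] [ 0.02888333 -0.04587496 -0.0220327 ]
```

View pics/w3.png

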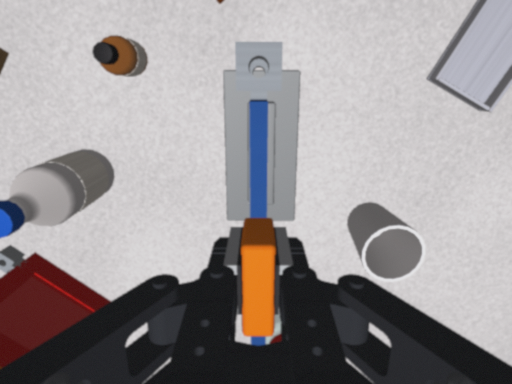

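```bash
python3 -m jog '[[[0.004,-0.005,0,1],[0.012,-0.015,0,4],[0.024,-0.031,0,8],[0.038,-0.049,0,12],[0.053,-0.068,0,16],[0.068,-0.087,0,20],[0.083,-0.106,0,24],[0.098,-0.125,0,28],[0.113,-0.144,0,32],[0.128,-0.164,0,36]]]' >/dev/null
python3 - <<'E'
from h import *
s=state();t=np.array([.4872,-.0422,.2756]);print(s["tcp_pos"],yaw(),"d",tool(t-s["tcp_pos"]),"turn",(yaw()-(-195))%360)
E
```

```text
[0.4907509  0.04634113 0.2724365 ] 178.10873740975683 d [ 0.00062225 -0.0886038  -0.00333593] turn 13.108737409756827
```

```bash
python3 -m jog '[[[0,-0.016,0,3],[0,-0.032,-0.001,6],[0,-0.047,-0.002,9],[0,-0.061,-0.003,11],[0,-0.073,-0.003,13],[0,-0.082,-0.003,13],[0,-0.087,-0.003,13],[0,-0.088,-0.003,13],[0,-0.088,-0.003,13],[0,-0.088,-0.003,13]]]';  python3 - <<'E'
from h import *
s=state();print(yaw(),s["tcp_pos"],s["wrist_force"],s["moment"])
w=read_camera("wrist");cv2.imwrite("pics/w4.png",w["pixels"][:,:,::-1]);np.save("w4.npy",{k:v for k,v in w.items() if k!="pixels"},allow_pickle=True)
E
```

```text
clock: 8.17
tcp_pos: [0.4878, -0.0412, 0.2751]
ee_rot: [0.129, 0.992, 0.001, 0.001]
wrist_force: [-0.1, 0.4, -4.2]
finger_gap: 0.013
165.14822482351607 [ 0.48784413 -0.04115412  0.27513562] [-0.1379931   0.44247588 -4.21714512] [ 0.01703492 -0.05256143 -0.07808906]
```

View pics/w4.png

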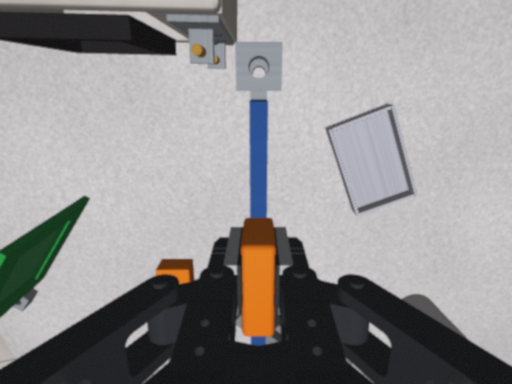

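The wrist view shows the upper pin tip at about (197,50) on its arm, the lower pin at (215,59), the upper knuckle hole at (258.5,66), and the cabinet's front edge near the top. The door is held straight.

Run:
```python
import cv2
b=cv2.imread("pics/w4.png")
c=cv2.resize(b[0:100,130:290],None,fx=5,fy=5,interpolation=cv2.INTER_CUBIC)
for i in range(0,160,10): cv2.putText(c,str(130+i),(i*5,498),0,.3,(0,0,255),1)
for i in range(0,100,10): cv2.putText(c,str(i),(780,i*5+4),0,.3,(0,0,255),1)
cv2.imwrite("pics/w4z.png",c)
```

```text
(no output)
```

View pics/w4z.png

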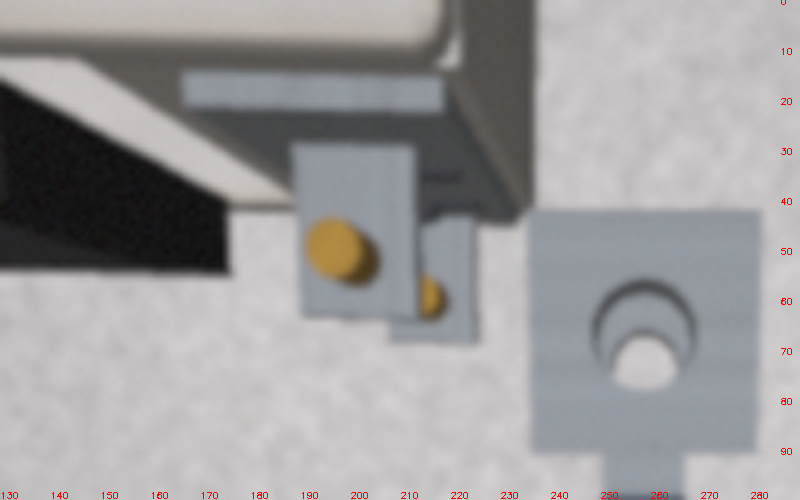

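Run:
```python
from h import *
w=np.load("w4.npy",allow_pickle=True).item();s=state()
pu=unproj(w,(196.6,49.4),.16);pl=unproj(w,(213.6,58.9),.07)
h=unproj(w,(258.6,65.8),s["tcp_pos"][2]+.0016-.035)
print("pinU",pu,"pinL",pl,"hole",h,"hole in tool",tool(h-s["tcp_pos"])); print("shift tool",tool(pu-h),"low",tool(pl-h)); print("pinU to camera-estimated cab pin .5014,-.1434")
print("knuckle lower mouth seen thru: hole bottom of high and lower")
```

```text
pinU [ 0.50498852 -0.14691433  0.16      ] pinL [ 0.50496568 -0.14658522  0.07      ] hole [ 0.46691751 -0.12168669  0.24178249] hole in tool [-0.00036156 -0.08340714  0.03318968]
shift tool [-0.04319595 -0.01484583  0.08177972] low [-0.04301784 -0.01476093  0.1717801 ]
pinU to camera-estimated cab pin .5014,-.1434
knuckle lower mouth seen thru: hole bottom of high and lower
```

The upper and lower pins agree within 0.4 mm. I'll descend beside the bracket first, because the lower knuckle has to pass under the upper arm, and only then slide in sideways.

```bash
python3 -m jog '[[[0,0,0.005,0],[0,0,0.013,0],[0,0,0.022,0],[0,0,0.031,0],[0,0,0.04,0],[0,0,0.047,0],[0,0,0.052,0],[0,0,0.0545,0],[0,0,0.0545,0],[0,0,0.0545,0]]]'; python3 -m jog '[[[-0.002,-0.001,0,0],[-0.007,-0.003,0,0],[-0.013,-0.006,0,0],[-0.02,-0.009,0,0],[-0.027,-0.012,0,0],[-0.034,-0.0145,0,0],[-0.040,-0.0148,0,0],[-0.043,-0.0148,0,0],[-0.0432,-0.0148,0,0],[-0.0432,-0.0148,0,0]]]';  python3 - <<'E'
from h import *
s=state();print(yaw(),s["tcp_pos"],s["wrist_force"],s["moment"], "want",tool(np.array([.50498852,-.14691433,0])-s["tcp_pos"])-np.array([-0.00036,-.08341,0]))
w=read_camera("wrist");cv2.imwrite("pics/w5.png",w["pixels"][:,:,::-1]);np.save("w5.npy",{k:v for k,v in w.items() if k!="pixels"},allow_pickle=True)
b=w["pixels"][:,:,::-1]
c=cv2.resize(b[20:110,205:315],None,fx=7,fy=7,interpolation=cv2.INTER_CUBIC)
cv2.imwrite("pics/w5z.png",c[:600])
E
```

```text
clock: 9.05
tcp_pos: [0.4881, -0.041, 0.2208]
ee_rot: [0.129, 0.992, 0.001, 0.001]
wrist_force: [0.3, 0.4, -4.2]
finger_gap: 0.0129
clock: 9.88
tcp_pos: [0.5261, -0.0663, 0.2205]
ee_rot: [0.129, 0.992, 0.001, 0.0]
wrist_force: [-1.1, -0.3, -4.4]
finger_gap: 0.013
165.1624548515948 [ 0.52605155 -0.06626439  0.22051259] [-1.11261147 -0.28741838 -4.44737171] [0.00503806 0.00917987 0.03992162] want [ 1.12840113e-04 -5.27247624e-04  2.20291504e-01]
```

View pics/w5z.png

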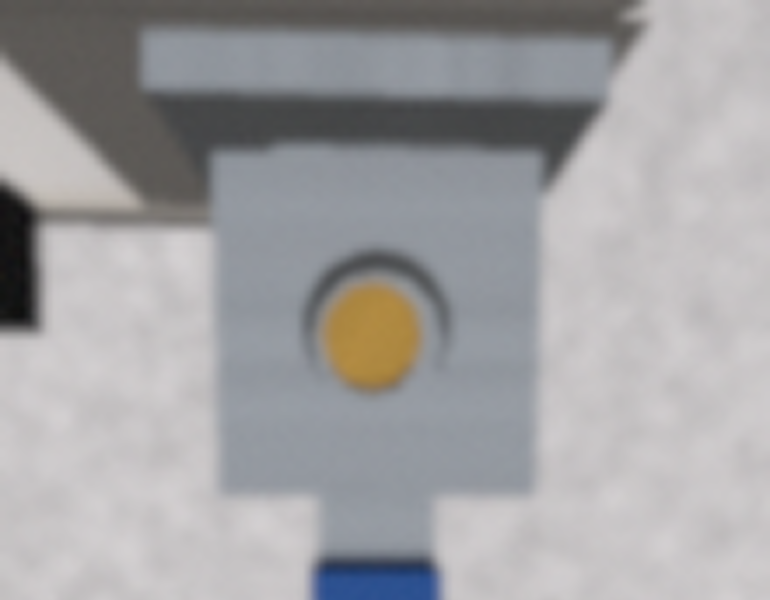

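Run:
```python
from h import *
w=np.load("w5.npy",allow_pickle=True).item();s=state()
f=lambda u,v:(205+(u+.5)/7-.5,20+(v+.5)/7-.5)
h=unproj(w,f(377,324),s["tcp_pos"][2]-.0334);p=unproj(w,f(370,337),.16)
print(h,p,"shift",tool(p-h)*1000)
```

```text
[ 0.50523726 -0.1468215   0.18718877] [ 0.50563156 -0.14724034  0.16      ] shift [-0.48243964 -0.37467731 27.18799441]
```

```bash
python3 -m jog '[[[-0.0002,-0.0002,0,0],[-0.0004,-0.0004,0.0007,0],[-0.0004,-0.0004,0.0015,0],[-0.0004,-0.0004,0.0025,0],[-0.0004,-0.0004,0.0035,0],[-0.0004,-0.0004,0.0045,0],[-0.0004,-0.0004,0.0055,0],[-0.0004,-0.0004,0.0063,0],[-0.0004,-0.0004,0.007,0],[-0.0004,-0.0004,0.007,0]]]'; python3 -m jog '[[[0,0,0.0003,0],[0,0,0.0006,0],[0,0,0.0009,0],[0,0,0.0012,0],[0,0,0.0015,0],[0,0,0.0018,0],[0,0,0.002,0],[0,0,0.002,0],[0,0,0.002,0],[0,0,0.002,0]]]'
```

```text
clock: 10.77
tcp_pos: [0.526, -0.0666, 0.2134]
ee_rot: [0.129, 0.992, 0.001, 0.0]
wrist_force: [0.1, -0.5, -4.1]
finger_gap: 0.0128
clock: 11.6
tcp_pos: [0.526, -0.0667, 0.2114]
ee_rot: [0.129, 0.992, 0.001, 0.0]
wrist_force: [-1.3, -0.6, -4.3]
finger_gap: 0.0129
```

```bash
python3 -m jog '[[[0,0,0.0003,0],[0,0,0.0007,0],[0,0,0.0011,0],[0,0,0.0015,0],[0,0,0.0019,0],[0,0,0.0023,0],[0,0,0.0027,0],[0,0,0.003,0],[0,0,0.003,0],[0,0,0.003,0]]]'
```

```text
clock: 12.43
tcp_pos: [0.526, -0.0666, 0.2084]
ee_rot: [0.129, 0.992, 0.001, 0.0]
wrist_force: [0.0, 0.4, -3.8]
finger_gap: 0.0125
```

Both pins are entered, with no contact force. I'll keep lowering; home is expected at TCP z of about 0.1934.

```bash
python3 -m jog '[[[0,0,0.0005,0],[0,0,0.0015,0],[0,0,0.0025,0],[0,0,0.004,0],[0,0,0.0055,0],[0,0,0.007,0],[0,0,0.0085,0],[0,0,0.0095,0],[0,0,0.01,0],[0,0,0.01,0]]]'; python3 -c "
from h import *
s=state();print(s['wrist_force'],s['moment'])"; python3 -m jog '[[[0,0,0.0003,0],[0,0,0.0006,0],[0,0,0.0010,0],[0,0,0.0014,0],[0,0,0.0018,0],[0,0,0.0022,0],[0,0,0.0026,0],[0,0,0.003,0],[0,0,0.003,0],[0,0,0.003,0]]]'
```

```text
clock: 13.27
tcp_pos: [0.5259, -0.0666, 0.1982]
ee_rot: [0.129, 0.992, 0.001, -0.0]
wrist_force: [-0.5, -0.4, -4.2]
finger_gap: 0.013
[-0.52973331 -0.42653845 -4.24612553] [ 0.04763446 -0.00229484 -0.03688997]
clock: 14.1
tcp_pos: [0.5259, -0.0666, 0.1952]
ee_rot: [0.129, 0.992, 0.001, -0.0]
wrist_force: [0.3, 0.1, -4.7]
finger_gap: 0.0129
```

```bash
python3 -m jog '[[[0,0,0.0001,0],[0,0,0.0002,0],[0,0,0.0004,0],[0,0,0.0006,0],[0,0,0.0008,0],[0,0,0.001,0],[0,0,0.0012,0],[0,0,0.0014,0],[0,0,0.0015,0],[0,0,0.0015,0]]]'
```

```text
clock: 14.93
tcp_pos: [0.5259, -0.0666, 0.1937]
ee_rot: [0.129, 0.992, 0.001, -0.0]
wrist_force: [-0.1, -0.4, -4.9]
finger_gap: 0.0128
```

```bash
python3 -m jog '[[[0,0,0.0001,0],[0,0,0.0002,0],[0,0,0.0003,0],[0,0,0.0004,0],[0,0,0.0005,0],[0,0,0.0006,0],[0,0,0.0007,0],[0,0,0.0007,0],[0,0,0.0007,0],[0,0,0.0007,0]]]'
```

```text
clock: 15.77
tcp_pos: [0.5261, -0.0665, 0.1934]
ee_rot: [0.129, 0.992, 0.001, 0.0]
wrist_force: [-1.5, 0.8, 2.7]
finger_gap: 0.013
```

Seated: the force went from -4.5 to +2.7 N at the predicted height. Now release and rise.

```bash
python3 -m jog '[[[0,0,0,0],[0,0,0,0],[0,0,0,0],[0,0,0,0],[0,0,0,0],[0,0,0,0],[0,0,0,0],[0,0,0,0],[0,0,0,0],[0,0,0,0]]]' 0.3; python3 -m jog '[[[0,0,-0.003,0],[0,0,-0.01,0],[0,0,-0.02,0],[0,0,-0.03,0],[0,0,-0.045,0],[0,0,-0.055,0],[0,0,-0.065,0],[0,0,-0.07,0],[0,0,-0.07,0],[0,0,-0.07,0]]]'
python3 - <<'E'
from h import *
w=read_camera("wrist");S=read_camera("side");s=state();print(s["tcp_pos"],s["wrist_force"],yaw())
np.save("w6.npy",{k:v for k,v in w.items() if k!="pixels"},allow_pickle=True)
cv2.imwrite("pics/w6.png",w["pixels"][:,:,::-1])
c=cv2.resize(S["pixels"][95:205,205:325,::-1],None,fx=3.49,fy=3.49,interpolation=cv2.INTER_CUBIC)[:384]
a=cv2.resize(w["pixels"][:,:,::-1],(380,285));o=np.zeros((384,800,3),np.uint8);o[:285,:380]=a;o[:c.shape[0],381:381+c.shape[1]]=c[:,:419]
cv2.imwrite("pics/o6.png",o)
E
```

```text
clock: 16.6
tcp_pos: [0.5261, -0.0665, 0.1933]
ee_rot: [0.129, 0.992, 0.001, 0.0]
wrist_force: [-0.1, 0.1, 0.2]
finger_gap: 0.0554
clock: 17.43
tcp_pos: [0.5261, -0.0667, 0.2635]
ee_rot: [0.129, 0.992, 0.001, 0.0]
wrist_force: [-0.5, 0.6, -0.6]
finger_gap: 0.0554
[ 0.52561702 -0.06661909  0.26259179] [-0.17871573 -0.21732719 -0.29001665] 165.17154299427042
```

View pics/o6.png

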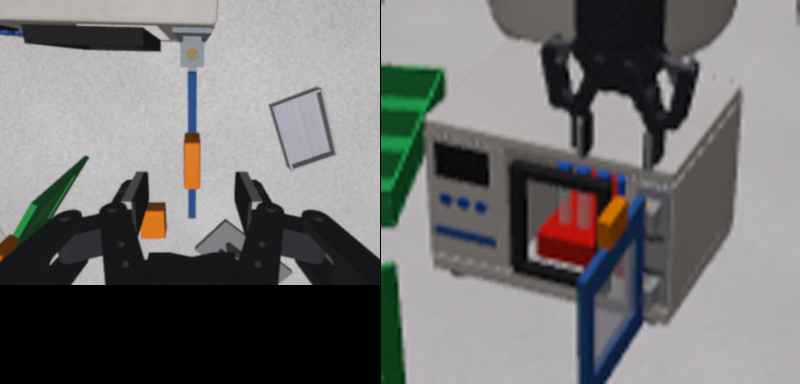

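The side view shows the blue door hung on both pins, open and standing straight out. The wrist view shows the pin showing in the knuckle hole at (192,54). The seal is clear and the green look-alike is off to the left. Before swinging, I'll check how far the green door is from the sweep.

Run:
```python
from h import *
S=read_camera("side")
for uv in[(171,224),(211.5,206)]: print("green base",unproj(S,uv,.01))
s=state();x=np.array([np.cos(np.radians(165.17)),np.sin(np.radians(165.17))]);y=np.array([-x[1]*-1,-x[0]])
H=s["tcp_pos"][:2]+(-.00036)*x-.0834*y;print("H",H,"y",y,s["joint_pos"].round(2))
for a in(0,30,60,90):
    c=np.radians(165.17-a);xx=np.array([np.cos(c),np.sin(c)]);yy=np.array([xx[1],-xx[0]])
    print(a,H+.14*yy+.0185*xx)
```

```text
green base [0.82951008 0.08515509 0.01      ]
green base [ 0.72126015 -0.02411384  0.01      ]
H [ 0.50459132 -0.14730654] y [0.25595195 0.9666895 ] [-0.13  0.29  0.12  1.4   0.   -1.44]
0 [ 0.52254084 -0.0072349 ]
30 [ 0.59017188 -0.0349757 ]
60 [ 0.63487168 -0.09281546]
90 [ 0.64466296 -0.16525606]
```

```bash
python3 -m jog '[[[0.004,0.005,0,0],[0.012,0.016,0,0],[0.02,0.03,0,0],[0.03,0.042,0,0],[0.037,0.05,0,0],[0.04,0.055,0,0],[0.04,0.057,0,0],[0.04,0.057,0,0],[0.04,0.057,0,0],[0.04,0.057,0,0]]]' -1 40;  python3 -m jog '[[[0,0,0.007,0],[0,0,0.02,0],[0,0,0.035,0],[0,0,0.05,0],[0,0,0.065,0],[0,0,0.08,0],[0,0,0.09,0],[0,0,0.098,0],[0,0,0.098,0],[0,0,0.098,0]]]'
python3 - <<'E'
from h import *
s=state();print(yaw(),s["tcp_pos"],s["wrist_force"],s["finger_gap"]); H=np.array([.5046,-.1473,s["tcp_pos"][2]])
print("hinge in tool",tool(H-s["tcp_pos"]))
# rows to follow door angle a, from a start with offset d
def rows(A,d=.0185,r=.14):
    for a in A:
        c=np.radians(165.17-a);xx=np.array([np.cos(c),np.sin(c),0]);yy=np.array([xx[1],-xx[0],0])
        v=tool(H+r*yy+d*xx-s["tcp_pos"]);print(a,v.round(4)[:2],round((yaw()-(165.17-a)),1))
rows([0,1,2,4,6,8,10,12,14,16,18,20])
E
```

```text
clock: 18.42
tcp_pos: [0.5017, -0.0017, 0.2626]
ee_rot: [0.129, 0.992, 0.001, -0.001]
wrist_force: [-0.0, -1.0, 0.2]
finger_gap: -0.0001
clock: 19.25
tcp_pos: [0.5016, -0.0016, 0.1645]
ee_rot: [0.129, 0.992, 0.001, -0.001]
wrist_force: [0.0, 0.4, 0.8]
finger_gap: 0.0001
165.1203209295618 [ 0.50161022 -0.00158878  0.16445724] [0.02394785 0.44069993 0.83499716] 9.910267280735635e-05
hinge in tool [-0.04030663 -0.14005687 -0.00038377]
0 [-0.0217 -0.0001] -0.0
1 [-0.0241  0.0002] 1.0
2 [-0.0266  0.0005] 2.0
4 [-0.0315  0.0009] 4.0
6 [-0.0364  0.0011] 6.0
8 [-0.0413  0.0012] 8.0
10 [-0.0463  0.001 ] 10.0
12 [-0.0512  0.0007] 12.0
14 [-0.0561  0.0003] 14.0
16 [-0.061  -0.0004] 16.0
18 [-0.0659 -0.0012] 18.0
20 [-0.0707 -0.0021] 20.0
```

```bash
python3 -m jog '[[[-0.006,0,0,0],[-0.014,0,0,0],[-0.02,0,0,0],[-0.0241,0.0002,0,1],[-0.0291,0.0007,0,3],[-0.034,0.001,0,5],[-0.039,0.0012,0,7],[-0.0438,0.0011,0,9],[-0.0512,0.0007,0,12],[-0.0586,0,0,15]]]'
cat > arc.py <<'E'
from h import *
import sys
s=state();print("yaw",yaw(),"door",165.17-yaw(),s["wrist_force"],s["joint_pos"][5]); H=np.array([.5046,-.1473,.1645])
for a in map(float,sys.argv[1:]):
    c=np.radians(165.17-a);xx=np.array([np.cos(c),np.sin(c),0]);yy=np.array([xx[1],-xx[0],0])
    v=tool(H+.14*yy+.0185*xx-s["tcp_pos"]);print(a,v.round(4)[:2],round(yaw()-(165.17-a),1))
E
python3 arc.py 18 21 24 27 30 33 36 39 42 45
```

```text
clock: 20.08
tcp_pos: [0.559, -0.0167, 0.1645]
ee_rot: [0.259, 0.966, 0.001, -0.001]
wrist_force: [0.2, 0.7, -0.1]
finger_gap: -0.0001
yaw 149.93494534716916 door 15.235054652830826 [ 0.17322227  0.67714586 -0.05466253] -1.0773468683276817
18.0 [-0.0066  0.0005] 2.8
21.0 [-0.014   0.0009] 5.8
24.0 [-0.0214  0.0009] 8.8
27.0 [-0.0288  0.0006] 11.8
30.0 [-0.0361 -0.0002] 14.8
33.0 [-0.0434 -0.0013] 17.8
36.0 [-0.0507 -0.0028] 20.8
39.0 [-0.0578 -0.0047] 23.8
42.0 [-0.0649 -0.0069] 26.8
45.0 [-0.0718 -0.0095] 29.8
```

```bash
python3 -m jog '[[[-0.0066,0.0005,0,3],[-0.014,0.0009,0,6],[-0.0214,0.0009,0,9],[-0.0288,0.0006,0,12],[-0.0361,-0.0002,0,15],[-0.0434,-0.0013,0,18],[-0.0507,-0.0028,0,21],[-0.0578,-0.0047,0,24],[-0.0649,-0.0069,0,27],[-0.0718,-0.0095,0,30]]]'
python3 arc.py 48 51 54 57 60 63 66 68 70 71
python3 - <<'E'
from h import *
S=read_camera("side");c=cv2.resize(S["pixels"][95:205,205:325,::-1],None,fx=4,fy=4);cv2.imwrite("pics/s7.png",c)
E
```

```text
clock: 20.92
tcp_pos: [0.6171, -0.0612, 0.1644]
ee_rot: [0.502, 0.865, 0.001, -0.001]
wrist_force: [-0.2, -0.4, 0.5]
finger_gap: -0.0001
yaw 119.74630593025647 door 45.42369406974352 [-0.19088676 -0.36102403  0.49470971] -0.6192769104110277
48.0 [-0.0067  0.0003] 2.6
51.0 [-0.0141  0.0007] 5.6
54.0 [-0.0215  0.0008] 8.6
57.0 [-0.0289  0.0004] 11.6
60.0 [-0.0362 -0.0003] 14.6
63.0 [-0.0436 -0.0014] 17.6
66.0 [-0.0508 -0.0029] 20.6
68.0 [-0.0556 -0.0041] 22.6
70.0 [-0.0603 -0.0054] 24.6
71.0 [-0.0627 -0.0062] 25.6
```

View pics/s7.png

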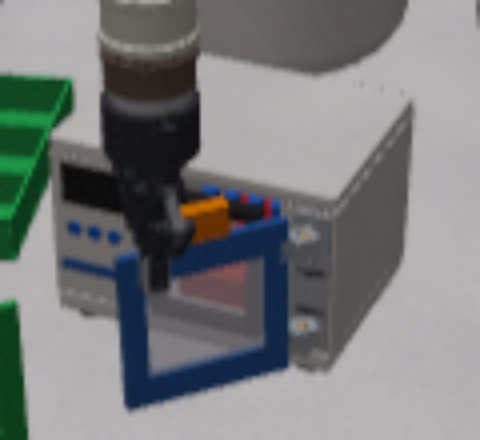

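The side view shows the door half shut and following, with the closed fingers on its outer face near the free edge at crop (155,275). I'll continue and slow down towards the seal.

```bash
python3 -m jog '[[[-0.0056,0.0003,0,2],[-0.0105,0.0006,0,4],[-0.0155,0.0007,0,6],[-0.0205,0.0008,0,8.2],[-0.0255,0.0006,0,10.2],[-0.0305,0.0003,0,12.3],[-0.0355,-0.0002,0,14.3],[-0.0412,-0.001,0,16.6],[-0.046,-0.0019,0,18.6],[-0.0508,-0.0029,0,20.6]]]'
python3 arc.py 67 68 70 71 72 74 75 76 77 78
```

```text
clock: 21.8
tcp_pos: [0.6408, -0.1081, 0.1642]
ee_rot: [0.65, 0.76, 0.001, -0.001]
wrist_force: [-0.3, 0.3, -0.5]
finger_gap: 0.0001
yaw 98.93170978638139 door 66.2382902136186 [-0.30018113  0.31285729 -0.51243225] -0.32389145827137233
67.0 [-0.001  -0.0004] 0.8
68.0 [-0.0034 -0.0001] 1.8
70.0 [-0.0083  0.0003] 3.8
71.0 [-0.0108  0.0004] 4.8
72.0 [-0.0132  0.0005] 5.8
74.0 [-0.0182  0.0006] 7.8
75.0 [-0.0206  0.0005] 8.8
76.0 [-0.0231  0.0005] 9.8
77.0 [-0.0256  0.0004] 10.8
78.0 [-0.028   0.0002] 11.8
```

```bash
python3 -m jog '[[[-0.002,-0.0002,0,1],[-0.005,0,0,2.4],[-0.0083,0.0003,0,3.8],[-0.0108,0.0004,0,4.8],[-0.0132,0.0005,0,5.8],[-0.0157,0.0006,0,6.8],[-0.0182,0.0006,0,7.8],[-0.0206,0.0005,0,8.8],[-0.0231,0.0005,0,9.8],[-0.0256,0.0004,0,10.8]]]'
python3 arc.py 78 79 80 81 82 83 84 85 86 87 88 89 90 91
```

```text
clock: 22.63
tcp_pos: [0.6452, -0.1335, 0.1642]
ee_rot: [0.719, 0.695, 0.001, -0.001]
wrist_force: [0.4, -0.5, 0.5]
finger_gap: -0.0001
yaw 88.03711525301372 door 77.13288474698626 [ 0.42957343 -0.47297069  0.45048521] -0.17070689490454366
78.0 [-0.0022  0.0002] 0.9
79.0 [-0.0047  0.0005] 1.9
80.0 [-0.0071  0.0007] 2.9
81.0 [-0.0096  0.0009] 3.9
82.0 [-0.012  0.001] 4.9
83.0 [-0.0145  0.0011] 5.9
84.0 [-0.017   0.0012] 6.9
85.0 [-0.0194  0.0012] 7.9
86.0 [-0.0219  0.0012] 8.9
87.0 [-0.0244  0.0011] 9.9
88.0 [-0.0268  0.001 ] 10.9
89.0 [-0.0293  0.0008] 11.9
90.0 [-0.0317  0.0006] 12.9
91.0 [-0.0342  0.0003] 13.9
```

```bash
python3 -m jog '[[[-0.0022,0.0002,0,0.9],[-0.0047,0.0005,0,1.9],[-0.0071,0.0007,0,2.9],[-0.0096,0.0009,0,3.9],[-0.012,0.001,0,4.9],[-0.0145,0.0011,0,5.9],[-0.016,0.0012,0,6.5],[-0.0175,0.0012,0,7.1],[-0.019,0.0012,0,7.7],[-0.019,0.0012,0,7.7]]]'
python3 arc.py 86 87 88 89 90 91 92
python3 - <<'E'
from h import *
S=read_camera("side");c=cv2.resize(S["pixels"][95:205,205:325,::-1],None,fx=5,fy=5);w=read_camera("wrist")["pixels"][:,:,::-1]
cv2.imwrite("pics/s8.png",c);cv2.imwrite("pics/w8.png",w)
E
```

```text
clock: 23.47
tcp_pos: [0.6457, -0.1529, 0.1641]
ee_rot: [0.764, 0.645, 0.001, -0.001]
wrist_force: [-0.5, 0.0, -0.0]
finger_gap: -0.0002
yaw 80.2823599805884 door 84.88764001941159 [-0.46538249  0.04438301 -0.03824126] -0.06373789648045343
86.0 [-0.0025  0.0004] 1.1
87.0 [-0.005   0.0006] 2.1
88.0 [-0.0074  0.0008] 3.1
89.0 [-0.0099  0.001 ] 4.1
90.0 [-0.0123  0.0011] 5.1
91.0 [-0.0148  0.0012] 6.1
92.0 [-0.0173  0.0012] 7.1
```

View pics/w8.png

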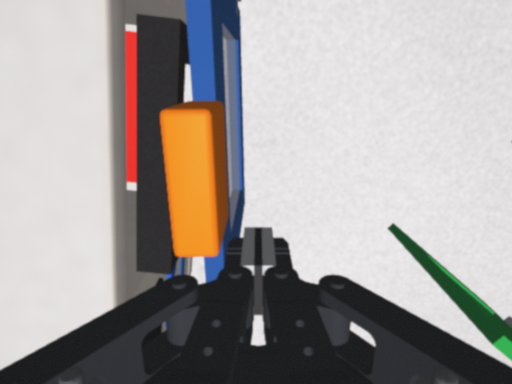

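The wrist view shows the panel almost parallel to the seal, about 4-5° still open, with the fingers on its outer face at (258,240). The viewing limit is used up, so I close the rest by feel.

```bash
python3 -m jog '[[[-0.001,0.0002,0,0.5],[-0.002,0.0003,0,0.8],[-0.003,0.0004,0,1.3],[-0.004,0.0005,0,1.7],[-0.005,0.0006,0,2.1],[-0.006,0.0007,0,2.5],[-0.007,0.0008,0,2.9],[-0.008,0.0009,0,3.3],[-0.009,0.0009,0,3.7],[-0.009,0.0009,0,3.7]]]'; python3 -m jog '[[[-0.0003,0,0,0.1],[-0.0006,0,0,0.2],[-0.0009,0,0,0.4],[-0.0012,0,0,0.6],[-0.0015,0,0,0.7],[-0.0018,0,0,0.8],[-0.002,0,0,1],[-0.002,0,0,1],[-0.002,0,0,1],[-0.002,0,0,1]]]'; python3 arc.py 90 91
```

```text
clock: 24.4
tcp_pos: [0.645, -0.1619, 0.1641]
ee_rot: [0.785, 0.62, 0.001, -0.001]
wrist_force: [-0.2, 0.6, -0.1]
finger_gap: -0.0
clock: 25.23
tcp_pos: [0.6446, -0.1639, 0.1641]
ee_rot: [0.79, 0.613, 0.001, -0.001]
wrist_force: [0.8, -0.4, 0.8]
finger_gap: 0.0
yaw 75.58738101648467 door 89.58261898351532 [ 0.79152756 -0.37694822  0.80543205] 0.0017529261780902343
90.0 [-0.0013  0.0004] 0.4
91.0 [-0.0038  0.0007] 1.4
```

```bash
python3 -m jog '[[[-0.0002,0,0,0],[-0.0004,0,0,0],[-0.0006,0,0,0],[-0.0008,0,0,0],[-0.001,0,0,0],[-0.0012,0,0,0],[-0.0014,0,0,0],[-0.0015,0,0,0],[-0.0015,0,0,0],[-0.0015,0,0,0]]]'; python3 -c "
from h import *
s=state();print(tool(s['wrist_force']))"
```

```text
clock: 26.07
tcp_pos: [0.6441, -0.1653, 0.164]
ee_rot: [0.79, 0.613, 0.001, -0.001]
wrist_force: [-0.1, -0.1, -0.1]
finger_gap: 0.0003
[-0.11517138 -0.06750122  0.07700229]
```

```bash
python3 -m jog '[[[-0.0002,0,0,0],[-0.0004,0,0,0],[-0.0006,0,0,0],[-0.0008,0,0,0],[-0.001,0,0,0],[-0.001,0,0,0],[-0.001,0,0,0],[-0.001,0,0,0],[-0.001,0,0,0],[-0.001,0,0,0]]]'
python3 - <<'E'
from h import *
s=state();print(tool(s['wrist_force']))
w=read_camera("wrist");np.save("w9.npy",dict(w),allow_pickle=True);cv2.imwrite("pics/w9.png",w["pixels"][:,:,::-1])
im=w["pixels"][:,:,::-1].copy();hsv=cv2.cvtColor(im,cv2.COLOR_BGR2HSV)
m=(hsv[...,0]>100)&(hsv[...,0]<125)&(hsv[...,1]>120)
for r in(5,25,45,65,85): x=np.nonzero(m[r])[0];d=np.nonzero(im[r].max(1)<70)[0];print(r,"blue",x.min() if len(x) else 0,x.max() if len(x) else 0,"dark",d.min() if len(d) else 0,d[d<230].max() if len(d) else 0)
E
```

```text
clock: 26.9
tcp_pos: [0.6439, -0.1663, 0.164]
ee_rot: [0.79, 0.613, 0.001, -0.001]
wrist_force: [0.1, 0.4, 0.4]
finger_gap: 0.0002
[ 0.39654662 -0.02575713 -0.41898771]
5 blue 191 238 dark 0 0
25 blue 191 240 dark 153 189
45 blue 192 241 dark 154 190
65 blue 193 241 dark 156 192
85 blue 194 241 dark 157 193
```

```bash
python3 -m jog '[[[-0.0002,0,0,0],[-0.0004,0,0,0],[-0.0006,0,0,0],[-0.0008,0,0,0],[-0.001,0,0,0],[-0.001,0,0,0],[-0.001,0,0,0],[-0.001,0,0,0],[-0.001,0,0,0],[-0.001,0,0,0]]]'
python3 - <<'E'
from h import *
s=state();print(tool(s['wrist_force']))
w=read_camera("wrist")
hsv=cv2.cvtColor(w["pixels"],cv2.COLOR_RGB2HSV)
m=((hsv[...,0]<22)&(hsv[...,1]>150)&(hsv[...,2]>215)).astype(np.uint8)
n,l,st,_=cv2.connectedComponentsWithStats(m);k=1+st[1:,4].argmax();print(st[k])
ys,xs=np.nonzero(l==k);q=np.array([unproj(w,p,.21) for p in cv2.boxPoints(cv2.minAreaRect(np.c_[xs,ys].astype(np.float32)))])
c=q.mean(0);d=max((q[1]-q[0],q[2]-q[1]),key=np.linalg.norm);print("tab",c,"ang",np.degrees(np.arctan2(d[1],d[0])),np.linalg.norm(d))
v=c[:2]-[.5046,-.1473];print("hinge->tab",np.linalg.norm(v),np.degrees(np.arctan2(v[1],v[0])),"shut = -15")
E
```

```text
clock: 27.78
tcp_pos: [0.6436, -0.1673, 0.164]
ee_rot: [0.79, 0.613, 0.001, -0.001]
wrist_force: [-0.2, 0.3, -0.2]
finger_gap: 0.0001
[ 0.24546462 -0.22064735  0.22191501]
[ 167  112   52  145 6550]
tab [ 0.59332138 -0.17225426  0.21      ] ang -14.87860722996898 0.04086012994781548
hinge->tab 0.09216397218637601 -15.709456556984573 shut = -15
```

```bash
python3 -m jog '[[[-0.0002,0,0,0],[-0.0005,0,0,0],[-0.0008,0,0,0],[-0.0011,0,0,0],[-0.0014,0,0,0],[-0.0017,0,0,0],[-0.002,0,0,0],[-0.002,0,0,0],[-0.002,0,0,0],[-0.002,0,0,0]]]'
cat > chk.py <<'E'
from h import *
s=state();print(tool(s['wrist_force']))
w=read_camera("wrist")
hsv=cv2.cvtColor(w["pixels"],cv2.COLOR_RGB2HSV)
m=((hsv[...,0]<22)&(hsv[...,1]>150)&(hsv[...,2]>215)).astype(np.uint8)
n,l,st,_=cv2.connectedComponentsWithStats(m);k=1+st[1:,4].argmax()
ys,xs=np.nonzero(l==k);q=np.array([unproj(w,p,.21) for p in cv2.boxPoints(cv2.minAreaRect(np.c_[xs,ys].astype(np.float32)))])
c=q.mean(0);d=max((q[1]-q[0],q[2]-q[1]),key=np.linalg.norm);print("tab",st[k],c,"ang",np.degrees(np.arctan2(d[1],d[0])),np.linalg.norm(d))
v=c[:2]-[.5046,-.1473];print("hinge->tab",np.linalg.norm(v),np.degrees(np.arctan2(v[1],v[0])),"shut = -15")
E
python3 chk.py
```

```text
clock: 28.67
tcp_pos: [0.6431, -0.1692, 0.164]
ee_rot: [0.79, 0.613, 0.001, -0.001]
wrist_force: [-0.5, 0.4, 1.6]
finger_gap: 0.0
[ 0.24373869 -0.54082178 -1.576673  ]
tab [ 171  112   50  145 6457] [ 0.59301521 -0.17329884  0.21      ] ang -14.864520047198381 0.0407886334511727
hinge->tab 0.09215849850805223 -16.386178208617878 shut = -15
```

```bash
python3 -m jog '[[[-0.0002,0,0,0],[-0.0004,0,0,0],[-0.0006,0,0,0],[-0.0008,0,0,0],[-0.001,0,0,0],[-0.0012,0,0,0],[-0.0012,0,0,0],[-0.0012,0,0,0],[-0.0012,0,0,0],[-0.0012,0,0,0]]]'; python3 chk.py
```

```text
clock: 29.55
tcp_pos: [0.6431, -0.1695, 0.1639]
ee_rot: [0.79, 0.613, 0.001, -0.001]
wrist_force: [2.6, 4.8, -0.4]
finger_gap: 0.0003
[5.2881526  1.34803629 0.39850763]
tab [ 172  112   50  145 6458] [ 0.59292958 -0.17362657  0.21      ] ang -15.883698246420897 0.040611877118239395
hinge->tab 0.09216942676865438 -16.596651896942664 shut = -15
```

The seal is felt at about 5 N. I'll retreat slowly, away first and then up.

```bash
python3 -m jog '[[[0.0005,0,0,0],[0.001,0,0,0],[0.0015,0,0,0],[0.002,0,0,0],[0.003,0,0,0],[0.005,0,0,0],[0.01,0,0,0],[0.018,0,0,0],[0.026,0,0,0],[0.03,0,0,0]]]';  python3 chk.py; python3 -m jog '[[[0,0,-0.01,0],[0,0,-0.025,0],[0,0,-0.045,0],[0,0,-0.07,0],[0,0,-0.09,0],[0,0,-0.11,0],[0,0,-0.125,0],[0,0,-0.13,0],[0,0,-0.13,0],[0,0,-0.13,0]]]'; python3 chk.py
python3 - <<'E'
from h import *
S=read_camera("side");C=read_camera("scene")
for n in["reagent_bottle","amber_bottle","slide_tray","beaker","jar","marker_block"]: print(n,[r["rect"] for r in spot_in(S,n)[:1]])
im=S["pixels"];hsv=cv2.cvtColor(im,cv2.COLOR_RGB2HSV);m=((hsv[...,0]>105)&(hsv[...,0]<125)&(hsv[...,1]>120)).astype(np.uint8)
m[:100]=0;m[205:]=0;m[:,:236]=0;m[:,310:]=0
n,l,st,_=cv2.connectedComponentsWithStats(m);k=1+st[1:,4].argmax();print("blue",st[k])
H=np.array([.5046,-.1473])
for a in(0,-15,-17):
    c=np.radians(a);u=np.array([np.cos(c),np.sin(c)])
    P=[list(H+r*u+.004*np.array([.259,.966]))+[z] for r in(.015,.165) for z in(.03,.18)];print(a,proj(S,P).round(1).tolist())
E
```

```text
clock: 30.43
tcp_pos: [0.6509, -0.1388, 0.1641]
ee_rot: [0.79, 0.614, 0.001, -0.001]
wrist_force: [0.3, -0.1, -0.0]
finger_gap: 0.0
[-0.02758152  0.28484929  0.01416824]
tab [  55  112   68  146 6698] [ 0.59390767 -0.17017172  0.21      ] ang -11.836270223816195 0.04209933202600291
hinge->tab 0.09218988574740436 -14.364729202078705 shut = -15
clock: 31.32
tcp_pos: [0.6509, -0.1388, 0.2939]
ee_rot: [0.789, 0.614, 0.001, -0.001]
wrist_force: [-1.2, -0.1, 0.3]
finger_gap: -0.0002
[-0.3832452  -1.13584196 -0.30276129]
tab [ 437   74   55   38 1828] [0.6162351 0.0060688 0.21     ] ang 75.77620677074557 0.03392859371473714
hinge->tab 0.18969550108389088 53.94962769615912 shut = -15
reagent_bottle [[180.3, 265.0, 28.3, 53.7]]
amber_bottle [[196.0, 246.8, 16.3, 28.2]]
slide_tray [[310.8, 208.5, 24.3, 28.3]]
beaker [[318.6, 249.6, 27.0, 43.9]]
jar [[217.5, 104.6, 92.9, 84.1]]
marker_block []
blue [236 140  41  45 828]
0 [[274.8, 185.4], [275.7, 148.3], [232.5, 182.1], [230.9, 145.2]]
-15 [[275.0, 184.8], [276.0, 147.7], [236.1, 175.5], [234.8, 139.0]]
-17 [[275.1, 184.7], [276.1, 147.7], [236.8, 174.7], [235.6, 138.2]]
```

The tab check after the retreat is ambiguous, because the viewpoint differed. I'll look straight down over the door edge and compare the panel line with the seal and cabinet lines.

```bash
python3 -m jog '[[[-0.005,0,0,0],[-0.012,0,0,0],[-0.02,0,0,0],[-0.028,0,0,0],[-0.034,0,0,0],[-0.036,0,0,0],[-0.036,0,0,0],[-0.036,0,0,0],[-0.036,0,0,0],[-0.036,0,0,0]]]'
cat > ang.py <<'E'
from h import *
w=read_camera("wrist");im=w["pixels"];cv2.imwrite("pics/w10.png",im[:,:,::-1]);hsv=cv2.cvtColor(im,cv2.COLOR_RGB2HSV).astype(int)
def line(pts,z,name):
    P=np.array([unproj(w,p,z)[:2] for p in pts]);v=cv2.fitLine(P.astype(np.float32),cv2.DIST_HUBER,0,.001,.001).ravel()
    a=np.degrees(np.arctan2(v[1],v[0]));a=(a+90)%180-90
    f=np.array([.2588,.9659]);print(name,len(pts),"ang",a.round(2),"front mm from hinge line, at hinge/free end",((P@f)-np.array([.5046,-.1473])@f)[[0,-1]]*1000)
bl=(hsv[...,0]>105)&(hsv[...,0]<125)&(hsv[...,1]>120)
L=[];Rr=[];D=[];B=[]
for r in range(10,330,4):
    x=np.nonzero(bl[r,100:400])[0]+100
    if len(x)>3:
        L.append((x.min()-.5,r));Rr.append((x.max()+.5,r))
    d=np.nonzero((im[r,100:400].max(1)<60))[0]+100
    d=d[d<(x.min() if len(x) else 0)]
    if len(d)>8: D.append((d.min(),d.max(),r))
print("L",L[::5],"R",Rr[::5]);print("dark",D[::4])
o=(hsv[...,0]<22)&(hsv[...,1]>150)&(hsv[...,2]>150);o[:,:150]=0;o[:,330:]=0
O=[(np.nonzero(o[r])[0].min(),np.nonzero(o[r])[0].max(),r) for r in range(0,384,4) if o[r].sum()>5];print("tab",O[::3])
line([p for p in L],.18,"panel back edge");line(Rr,.18,"panel front edge")
E
python3 ang.py
```

```text
clock: 32.6
tcp_pos: [0.6421, -0.1733, 0.2935]
ee_rot: [0.789, 0.614, 0.001, -0.002]
wrist_force: [-0.6, 0.3, -0.0]
finger_gap: -0.0003
L [(np.float64(237.5), 14), (np.float64(238.5), 34), (np.float64(237.5), 54), (np.float64(236.5), 74), (np.float64(236.5), 162), (np.float64(238.5), 182), (np.float64(223.5), 202), (np.float64(222.5), 226)] R [(np.float64(248.5), 14), (np.float64(251.5), 34), (np.float64(251.5), 54), (np.float64(251.5), 74), (np.float64(250.5), 162), (np.float64(248.5), 182), (np.float64(247.5), 202), (np.float64(227.5), 226)]
dark [(np.int64(219), np.int64(235), 58), (np.int64(219), np.int64(236), 74), (np.int64(219), np.int64(236), 90), (np.int64(218), np.int64(236), 174)]
tab [(np.int64(231), np.int64(250), 96), (np.int64(231), np.int64(251), 108), (np.int64(231), np.int64(250), 120), (np.int64(231), np.int64(250), 132), (np.int64(231), np.int64(250), 144), (np.int64(231), np.int64(250), 156)]
panel back edge 37 ang -20.13 front mm from hinge line, at hinge/free end [ -4.21331727 -17.35153608]
panel front edge 37 ang -15.98 front mm from hinge line, at hinge/free end [  3.23140268 -14.04937227]
```

```bash
sed -i 's/range(10,330,4)/range(26,182,3)/' ang.py; sed -i 's/^print("L".*$/print("gap L-dark",[round(l[0]-d[1],1) for d in D for l in L if l[1]==d[2]]); line([(d[1]+.5,d[2]) for d in D],.1735,"seal front")/; s/;print("tab",O\[::3\])/;line([((a+b)\/2,r) for a,b,r in O[2:-2] if r<170],.21,"tab mid")/' ang.py; python3 ang.py
```

```text
gap L-dark [np.float64(1.5), np.float64(1.5), np.float64(1.5), np.float64(1.5), np.float64(1.5), np.float64(1.5), np.float64(1.5), np.float64(1.5), np.float64(1.5), np.float64(1.5), np.float64(1.5), np.float64(0.5), np.float64(9.5), np.float64(0.5), np.float64(0.5), np.float64(0.5), np.float64(0.5), np.float64(0.5), np.float64(0.5)]
seal front 19 ang -14.79 front mm from hinge line, at hinge/free end [-6.10483329 -5.8862237 ]
tab mid 13 ang -15.1 front mm from hinge line, at hinge/free end [-1.17543866 -0.91113493]
panel back edge 29 ang -15.57 front mm from hinge line, at hinge/free end [-4.21936655 -5.49463007]
panel front edge 29 ang -15.06 front mm from hinge line, at hinge/free end [3.9830111  4.68268811]
```

```bash
python3 -c "
from plant import *
print(hand_in());print(state()['clock'],state()['wrist_force'])"
```

```text
the job is handed in; nothing more can be done
None
the job is handed in; nothing more can be done
```

I hung the blue door on the cabinet's two pins, released it, swung it shut against the black seal, and handed the job in shortly after 33 s (limit 67 s).

- **Hanging:** I lined up the hinge by eye, looking through the upper knuckle's hole with the wrist camera. The knuckles went over both pins with no sideways resistance. The door came to rest at the predicted height with about 7 N of contact, and a side view after release showed it hung open on both pins.
- **Closing:** I pushed the outer face slowly with shut fingers until the seal pushed back with about 5 N, then backed off and rose clear.
- **Last checks:** Looking straight down, the door was parallel to the seal within about 0.8° (edges -15.1° to -15.6°, seal -14.8°), with no measurable gap.
- **Gripper:** The fingertips were about 70 mm above the tab, and the wrist force was near zero.

**Checks that failed or disagreed:**
- **Door angle:** One tab reading just after backing off gave -12 to -14° and suggested the door had opened slightly. I put that down to the viewing angle, and the straight-down look did not bear it out. That final look was measured by code, because I had used all 12 picture views.
- **Bystanders:** In the last side picture the network missed the marker block and put the jar on the cabinet. I didn't confirm either of those two, or the tube rack, as unmoved. The arm did not go near the jar or the marker block, and it met no unexpected force. The reagent bottle, amber bottle, slide tray and beaker were found again where they started, within a few pixels.

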